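# Refit the heater knob and hold it pressed in

## Task

The control knob has come off the small white wardrobe heater and stands on the coaster. Pick the knob up, turn it so that its keyed hole matches the D-shaped spindle (pointer nose on the side of the spindle's flat), push it fully home, and press knob and spindle all the way in against the reset spring. Finish while still holding the knob pressed in, and leave the jar, spray nozzle, level and spanner where they are.

Things in the scene. Friction and masses are not known exactly. Their poses are not given: they have to be found in the camera images.
- knob_mid (a point): Black bar knob, 36 mm high, 50 g, upright on the coaster: two flat sides 26 mm apart (y), from 20 mm behind to 14 mm ahead of its hole's axis, and a full-height pointer nose, 12 mm wide, to 26 mm ahead, with a white line on top. The point is on the hole's axis, half-way up, 18 mm above the underside. x points to the nose, z up.
- knob_mouth (a point): Mouth of the knob's D-shaped blind hole: on its axis, at the underside, 18 mm below knob_mid; same axes. The hole opens downwards and is 16 mm deep, 14 mm wide in y, its round side 7 mm behind the axis (-x), its flat 3.5 mm ahead (+x, the nose side): 1 mm of play all round the spindle.
- knob_nose (a point): Tip of the knob's pointer nose, 26 mm along x from the hole's axis, half-way up; same axes.
- spindle_tip (a point): Upper end, on the axis, of the upright steel D-spindle: 12 mm diameter, flat 2.5 mm from the axis, top 2.5 mm bevelled, 26 mm above the heater's top when released; moves down when pressed. x points out of the flat (the nose must point this way), z up. Stiff to turn (0.3 N m). Knob fully home: its underside 16 mm below this point.
- spindle (a joint): How far the spindle is pressed in, m: 0 released, 0.006 fully in (a hard stop). A spring pushes back with 3 N at 0, rising evenly to 12 N at 0.006.
- heater: Small white flat heater, 200 mm (x) by 150 mm (y) by 60 mm high, fixed to the shelf, with dark vent slots in the +x half of its top; the spindle stands 40 mm from its centre towards -x, amid a grey disc with ticks. Origin: centre of the underside.
- coaster: Loose round white ceramic coaster, 100 mm across, 8 mm thick, flat on the shelf, 170 g; the knob stands on it within 15 mm of its centre. Origin: centre of the underside.
- jar: Closed clear glass jar, 72 mm across, 95 mm high, upright. Bystander. Origin: centre of the underside.
- nozzle: White plastic spray nozzle, standing, about 65 by 28 mm and 62 mm high. Bystander. Origin: centre of the underside.
- level: Aluminium spirit level, 230 mm long (x), 22 mm wide, 45 mm high. Bystander. Origin: centre of the underside.
- spanner: Steel spanner lying flat along its x, about 200 mm long. Bystander. Origin: centre of the underside.

How it is judged:
By the outcome, as a careful person would: the job done as asked, in the order asked, and still so for the second after the job is handed in, while the arm keeps its last pose, push and grip.
It also fails if it takes over 35 s, if anything falls off the work surface, if the arm or the gripper's body presses on something with over 40 N, if the wrist force passes 120 N, or if a joint passes its speed limit or range.

## Robot

A 6-joint arm with a two-finger parallel gripper is mounted at the origin on the work surface. World frame = base frame: x ahead of the robot, y to its left, z up, the work surface at z = 0. Lengths are in m, angles in degrees, forces in N, time in s.
With the tool pointing down it reaches from about 0.4 to 0.825 m from the base axis. Payload 7 kg.
Tool frame: the origin (TCP) lies midway between the tips of the shut fingers; the grasp point (between the pads) lies r.grasp_offset behind it (r.grasp_offset is the distance from the TCP to the grasp point, in m); z points along the fingers, y is the direction in which the jaws open and shut (so a half turn about z gives the same grasp; the last joint's range is limited). The gripper opens to 88 mm and grips with 3 to 60 N. Pads are 19 mm wide; open, the fingers measure 130 mm over their backs; the gripper's body (78 mm by 193 mm) begins 47 mm behind the grasp point.
Start: joints at [-51.962, 20.546, 0.682, 0, -70.136, -16.507], TCP at [0.248, -0.628, 0.227] pointing down, gripper open.
Joint ranges: [-176.03, 176.03], [-82.01, 121.73], [-58.28, 71.71], [-173.87, 95.51], [-174.79, -0.11], [-173.66, 173.66]. Speed limits (degrees/s): [136.94, 136.94, 172.46, 180, 180, 180].

## Interface

Orientations are given as [roll, pitch, yaw] about the fixed x, y, z axes, in that order (R = Rz(yaw) Ry(pitch) Rx(roll)).
In Python, from plant import status, imaging, r gives the robot as it stands.
- The arm moves only by the tool apply_moves, never from a script. Its argument "moves" is a list of rows, each a list of 6 numbers: the shift along the tool's x, y, z in units of 200 mm (1.0 is 200 mm), then the turn, a rotation vector about the tool's x, y, z in units of 90 degrees (1.0 is 90 degrees). In form: [[tx, ty, tz, rx, ry, rz], ...]. A call has 1 to 12 rows; each row is the pose to reach, as a shift and turn from the pose measured when the call began, along the tool's axes at that moment; what a row does not reach only later rows make up. A row lasts 1/8 s, in which the tool goes at most 62.5 mm and 10.7 degrees, less where a joint would pass 70% of its speed; a pose out of reach is approached as far as the arm can. A call with a number of a shift or a turn outside -1 to 1 is refused whole. A call with a gripper value outside its range is refused whole. "hand" is the closure, from -1 (fully open) to 1 (shut), set as the call begins (left out, the last holds). The fingers move at their own pace and stop on an object; "grip_force" is the grip in N (left out, the last holds). Time passes only in rows, so rows that repeat a pose let the fingers close. It gives the time, the measured TCP pose, the force and the opening at its end, in the units of the state.
- status.get_state(): the state, without advancing time (a new reading comes with each control period).
- imaging.capture(name): name is "scene" or "top" or "wrist"; returns (picture, depth): 400x640x3 uint8, blue, green, red; 400x640 float32, m along the optical axis (not along the pixel's ray), 0 where there is no reading.
- imaging.camera_info(name): a dict with "fx", "fy", "cx", "cy" (pixels), "T" (4x4, takes a point from camera to world coordinates). Camera axes: x right, y up, looking along -z (the intrinsics and any distortion apply to the point x, -y, -z); pixel columns grow to the right and rows downward; lengths in m; the calibration is good to about 2 mm. A picture is of the moment at which its call begins: read the wrist's pose just before it. camera_info takes no time and is no camera call; for the wrist camera it gives the pose at the moment of the call.
- r.close_job(): hands the job in, once; it reports no verdict.
The state is a dict: "time_s": time; "joints": joint angles; "qd": joint speeds; "joint_torque": joint torques, N m; "tcp_pos": TCP position; "eef_rot": TCP orientation; "contact_force": force on the tool from outside, world axes, zero at the start; "moment": the same for the moment, N m; "gripper_width": finger opening in m.
Only numpy, scipy, OpenCV 4.12 (cv2) and the standard library are available. Lean on these libraries where they do the work, as an engineer would, in place of code of your own. Each camera call takes 0.05 s, during which the arm holds its last target.

## Working session

There is one attempt and no reset: what is moved stays moved. The work goes in short steps, Python scripts to look and compute and a tool call to move; the robot and the scene stay as the last step left them, time stands still between calls to the robot, and variables do not carry over. Pictures are saved under pics/ and viewed, and the job is handed in when it is done.

Besides the shell and the picture viewer there is one more tool, called after "Emit:" as name(argument=value, ...), one argument or row to a line, values as JSON. apply_moves: Moves the arm, as the interface text tells. Its arguments: {"type":"object","properties":{"moves":{"type":"array","items":{"type":"array","items":{"type":"number"}}},"hand":{"type":"number"},"grip_force":{"type":"number"}},"required":["moves"]}

```bash
ls; mkdir -p pics; python3 - <<'E'
from plant import status, imaging, r
import cv2
print(status.get_state(), r.grasp_offset)
for n in("scene","top","wrist"):
    p,d=imaging.capture(n); cv2.imwrite(f"pics/a_{n}.png",p); i=imaging.camera_info(n); print(n,i)
E
```

```text
pics
{'time_s': 0.0, 'joints': array([-5.19611502e+01,  2.05914290e+01,  6.37293432e-01, -1.85827595e-02,
       -7.01349101e+01, -1.65061316e+01]), 'qd': array([-0.00802307, -0.01204282,  0.00576439, -0.04150505,  0.03855172,
        0.05135173]), 'joint_torque': array([-1.57075365e-04, -5.82728863e+01,  2.93060786e+01,  6.99712381e+00,
        7.12120032e-03, -1.60877821e-04]), 'tcp_pos': array([ 0.24755083, -0.62748578,  0.22565431]), 'eef_rot': array([ 1.79909660e+02, -8.55239149e-03, -1.58473603e+02]), 'contact_force': array([-0.03309718,  0.26597359, -0.91997557]), 'moment': array([-0.01376224,  0.06768797,  0.04693808]), 'gripper_width': 0.08775411267650687} 0.0188
scene {'fx': 457.45780996938566, 'fy': 457.45780996938566, 'cx': 324.7131397300335, 'cy': 195.13318809714067, 'T': array([[ 8.81834466e-01, -2.73933153e-01,  3.83834080e-01,
         1.21049386e+00],
       [ 4.71559066e-01,  5.12016963e-01, -7.17962866e-01,
        -1.10913194e+00],
       [ 1.44271531e-04,  8.14124841e-01,  5.80689867e-01,
         9.34825701e-01],
       [ 0.00000000e+00,  0.00000000e+00,  0.00000000e+00,
         1.00000000e+00]])}
top {'fx': 444.23726422071405, 'fy': 444.23726422071405, 'cx': 319.1252791224529, 'cy': 201.20235196451364, 'T': array([[-0.00850251,  0.99427954, -0.10647017,  0.49315989],
       [-0.99992292, -0.0094172 , -0.00809122, -0.02772721],
       [-0.00904759,  0.10639317,  0.99428298,  1.31941037],
       [ 0.        ,  0.        ,  0.        ,  1.        ]])}
wrist {'fx': 324.07162810610197, 'fy': 324.07162810610197, 'cx': 316.82226471958006, 'cy': 197.0821033674638, 'T': array([[-0.36644332, -0.88670085, -0.28192355,  0.17133788],
       [ 0.9304385 , -0.34860806, -0.1129452 , -0.65880217],
       [ 0.00186779, -0.30370054,  0.95276571,  0.38347426],
       [ 0.        ,  0.        ,  0.        ,  1.        ]])}
```

View pics/a_top.png

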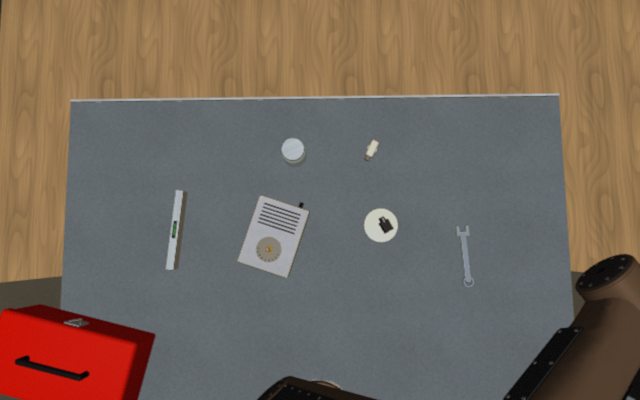

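View pics/a_scene.png

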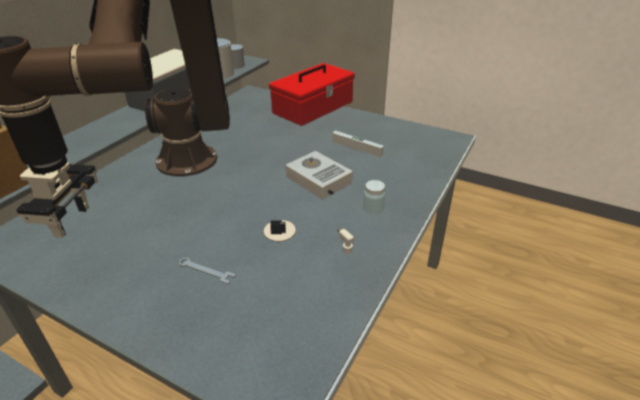

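View pics/a_wrist.png

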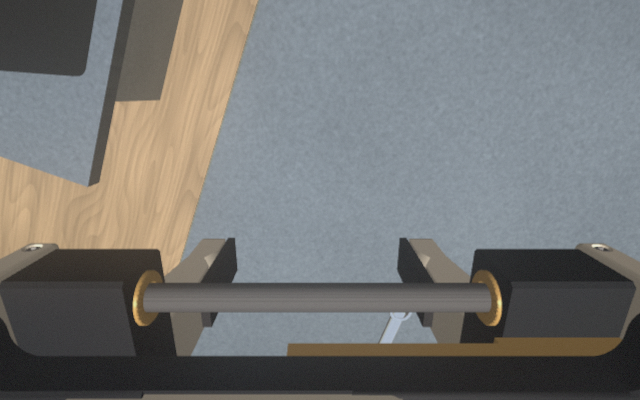

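The top view shows the coaster near (381,225) with the black knob at (386,225). The heater's disc and spindle are near (268,249), the jar at (292,151), the nozzle at (372,149), the level at (175,230) and the spanner at (466,258). Next I'll zoom in and make rough position estimates.

```bash
cat > h.py <<'E'
import numpy as np, cv2
from plant import status, imaging, r
from scipy.spatial.transform import Rotation as R
def ray(i,u,v):
    T=np.array(i['T']); d=np.array([(u-i['cx'])/i['fx'],-(v-i['cy'])/i['fy'],-1.])
    return T[:3,3],T[:3,:3]@d
def onplane(i,u,v,z):
    o,d=ray(i,u,v); return o+d*(z-o[2])/d[2]
def proj(i,p):
    T=np.array(i['T']); c=T[:3,:3].T@(np.asarray(p)-T[:3,3]); return i['cx']+i['fx']*c[0]/-c[2], i['cy']-i['fy']*c[1]/-c[2]
def delta(goal,yaw,s=None,roll=180,pitch=0):
    """move row from current pose to TCP goal pointing down with yaw"""
    s=s or status.get_state()
    A=R.from_euler('xyz',s['eef_rot'],degrees=True); B=R.from_euler('xyz',[roll,pitch,yaw],degrees=True)
    return np.r_[A.inv().apply(np.array(goal)-s['tcp_pos'])/.2,(A.inv()*B).as_rotvec(degrees=True)/90]
E
python3 - <<'E'
from h import *
p=cv2.imread('pics/a_top.png'); i=imaging.camera_info('top')
for n,u,v,z in [('knob',386,225,.044),('coaster',381,225,.008),('spindle',268,249,.07),('jar',292,151,.095),('nozzle',372,149,.06),('level',175,230,.045),('spanner',466,258,0)]:
    print(n,onplane(i,u,v,z).round(4))
a=cv2.resize(p[195:255,350:420],None,fx=5,fy=5,interpolation=cv2.INTER_CUBIC)
b=cv2.resize(p[190:285,230:320],None,fx=4,fy=4,interpolation=cv2.INTER_CUBIC)
c=np.zeros((400,800,3),np.uint8);c[:300,:350]=a;c[:380,360:720]=b;cv2.imwrite('pics/b.png',c)
E
```

```text
knob [ 0.5593 -0.2085  0.044 ]
coaster [ 0.5613 -0.1989  0.008 ]
spindle [0.4937 0.1267 0.07  ]
jar [0.7667 0.0572 0.095 ]
nozzle [ 0.778  -0.1713  0.06  ]
level [0.5503 0.3975 0.045 ]
spanner [ 0.4625 -0.4471  0.    ]
```

View pics/b.png

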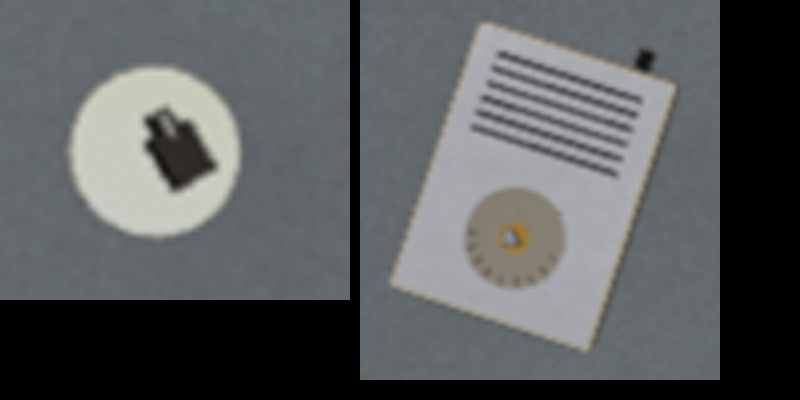

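The zoomed crops show the knob's nose pointing up and left in the image, a yaw of about 30°. The spindle is small and amid the grey disc. I'll move the wrist camera over the knob for a closer look.

```bash
cat >> h.py <<'E'
def camtool():
    s=status.get_state(); i=imaging.camera_info('wrist'); A=R.from_euler('xyz',s['eef_rot'],degrees=True).as_matrix()
    T=np.array(i['T']); return A.T@(T[:3,3]-s['tcp_pos']), A.T@T[:3,:3], i
def lookpose(P,z,yaw,u,v):
    """TCP xy at height z so P is seen at u,v"""
    t,Rc,i=camtool(); B=R.from_euler('xyz',[180,0,yaw],degrees=True).as_matrix()
    d=B@Rc@np.array([(u-i['cx'])/i['fx'],-(v-i['cy'])/i['fy'],-1.]); c0=B@t
    k=(P[2]-(z+c0[2]))/d[2]; return np.array([P[0]-c0[0]-k*d[0],P[1]-c0[1]-k*d[1],z]),k
E
python3 - <<'E'
from h import *
print(camtool()[:2])
for z in (.15,.18,.2):
    g,k=lookpose([.5593,-.2085,.044],z,-150,317,140); print(g,k,delta(g,-150).round(3), np.hypot(*g[:2]))
E
```

```text
(array([ 0.08239938, -0.00087055, -0.15763657]), array([[-5.36562507e-04,  9.52719910e-01,  3.03849446e-01],
       [ 9.99999687e-01,  6.88046482e-04, -3.91487447e-04],
       [-5.82040427e-04,  3.03849141e-01, -9.52719980e-01]]))
[ 0.59949681 -0.18460817  0.15      ] 0.26200174278750654 [-2.450e+00  1.414e+00  3.810e-01  1.000e-03 -0.000e+00 -9.400e-02] 0.6272771336643362
[ 0.59600019 -0.18666347  0.18      ] 0.2918157105555007 [-2.430e+00  1.411e+00  2.310e-01  1.000e-03 -0.000e+00 -9.400e-02] 0.6245474223323728
[ 0.59366912 -0.18803367  0.2       ] 0.31169168906749684 [-2.416e+00  1.409e+00  1.310e-01  1.000e-03 -0.000e+00 -9.400e-02] 0.6227356432772149
```

Emit:
apply_moves(
  moves=[
    [-0.25, 0.15, 0, 0, 0, 0],
    [-0.5, 0.3, 0, 0, 0, 0],
    [-0.75, 0.43, 0, 0, 0, 0],
    [-0.95, 0.54, 0, 0, 0, -0.03],
  ],
)

```text
time_s: 0.65
tcp_pos: [0.3857, -0.4556, 0.2258]
eef_rot: [179.9, -0.0, -155.7]
contact_force: [-0.2, -1.5, -0.7]
gripper_width: 0.0876
```

Emit:
apply_moves(
  moves=[
    [-0.25, 0.15, 0.05, 0, 0, 0],
    [-0.5, 0.3, 0.1, 0, 0, 0],
    [-0.75, 0.43, 0.15, 0, 0, 0],
    [-0.95, 0.54, 0.2, 0, 0, -0.03],
  ],
)

```text
time_s: 1.15
tcp_pos: [0.5154, -0.277, 0.1857]
eef_rot: [179.9, 0.0, -152.9]
contact_force: [0.5, 0.6, 0.4]
gripper_width: 0.0877
```

```bash
python3 - <<'E'
from h import *
s=status.get_state();print(s['time_s'],s['tcp_pos'],s['eef_rot'],s['joints'])
g,k=lookpose([.5593,-.2085,.044],.18,-150,317,140); print(delta(g,-150).round(3))
E
```

```text
1.15 [ 0.5154143  -0.27699243  0.18567166] [ 1.79915162e+02  6.85333152e-03 -1.52888263e+02] [ -9.16916942  13.91441058 -14.24597711  -0.0821383  -61.88431481
 -53.6803524 ]
[-0.565  0.219  0.029  0.001  0.    -0.032]
```

Emit:
apply_moves(
  moves=[
    [-0.25, 0.1, 0.01, 0, 0, 0],
    [-0.48, 0.19, 0.02, 0, 0, -0.02],
    [-0.565, 0.22, 0.03, 0, 0, -0.03],
    [-0.565, 0.22, 0.03, 0, 0, -0.03],
  ],
)

```text
time_s: 1.65
tcp_pos: [0.5962, -0.1855, 0.179]
eef_rot: [179.9, -0.0, -150.1]
contact_force: [-1.2, -0.8, -0.5]
gripper_width: 0.0873
```

```bash
python3 - <<'E'
from h import *
p,d=imaging.capture('wrist'); cv2.imwrite('pics/w1.png',p); np.save('w1d.npy',d)
i=imaging.camera_info('wrist'); np.save('w1i.npy',i,allow_pickle=True)
E
```

```text
(no output)
```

View pics/w1.png

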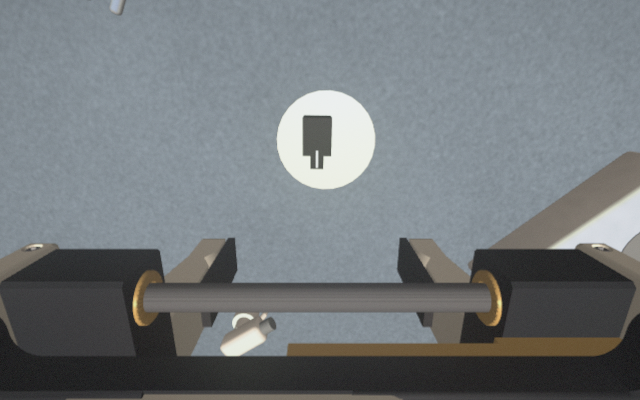

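The wrist view shows the knob at about (317,140) on the coaster (centre 326,140). Its nose points straight down the image. The nozzle is at (247,335) and the heater's edge is at right. I'll zoom and measure.

```bash
python3 - <<'E'
from h import *
p=cv2.imread('pics/w1.png'); i=np.load('w1i.npy',allow_pickle=True).item(); d=np.load('w1d.npy')
g=cv2.cvtColor(p,cv2.COLOR_BGR2GRAY)
m=(g<140).astype(np.uint8); roi=np.zeros_like(m); cv2.circle(roi,(326,140),46,1,-1); m&=roi
n,l,st,c=cv2.connectedComponentsWithStats(m); print(st[1:])
cv2.imwrite('pics/w1z.png',cv2.resize(p[85:195,265:385],None,fx=5,fy=5,interpolation=cv2.INTER_NEAREST))
k=1+np.argmax(st[1:,4]); ys,xs=np.where(l==k)
for v in range(ys.min(),ys.max()+1,4):
    q=xs[ys==v]; print(v,q.min(),q.max()+1, g[v,311:323].tolist(), d[v,317].round(4))
A=imaging.camera_info('wrist')
for u,v in [(303,115),(331,115),(317,168)]: print(onplane(i,u,v,.044))
E
```

```text
[[ 303  116   29   53 1214]]
116 304 331 [71, 75, 77, 76, 74, 74, 76, 74, 76, 75, 78, 72] 0.3107
120 303 332 [91, 93, 89, 93, 90, 92, 92, 92, 94, 89, 95, 92] 0.2869
124 303 332 [93, 90, 92, 90, 91, 92, 94, 93, 91, 91, 94, 91] 0.2865
128 303 332 [94, 93, 90, 93, 94, 92, 91, 92, 92, 94, 91, 94] 0.2879
132 303 331 [93, 92, 94, 94, 92, 92, 92, 92, 91, 94, 90, 94] 0.2891
136 303 331 [93, 90, 92, 90, 94, 91, 89, 92, 90, 93, 91, 91] 0.2914
140 303 331 [91, 90, 89, 90, 89, 88, 90, 92, 96, 93, 93, 91] 0.2917
144 303 331 [89, 90, 89, 90, 91, 89, 92, 91, 91, 92, 91, 90] 0.2923
148 303 331 [92, 90, 92, 91, 89, 91, 94, 91, 90, 92, 90, 90] 0.2926
152 303 331 [91, 93, 92, 90, 135, 226, 223, 147, 89, 93, 91, 90] 0.2943
156 311 323 [92, 91, 88, 88, 147, 228, 223, 147, 91, 89, 90, 90] 0.2956
160 311 323 [88, 90, 88, 89, 148, 227, 223, 146, 92, 90, 90, 90] 0.2979
164 311 323 [88, 87, 88, 89, 146, 227, 221, 143, 88, 91, 87, 88] 0.2982
168 313 323 [143, 143, 136, 135, 144, 160, 158, 140, 131, 131, 129, 127] 0.2996
[ 0.54565702 -0.22942941  0.044     ]
[ 0.53344254 -0.20809777  0.044     ]
[ 0.58073902 -0.19516281  0.044     ]
```

View pics/w1z.png

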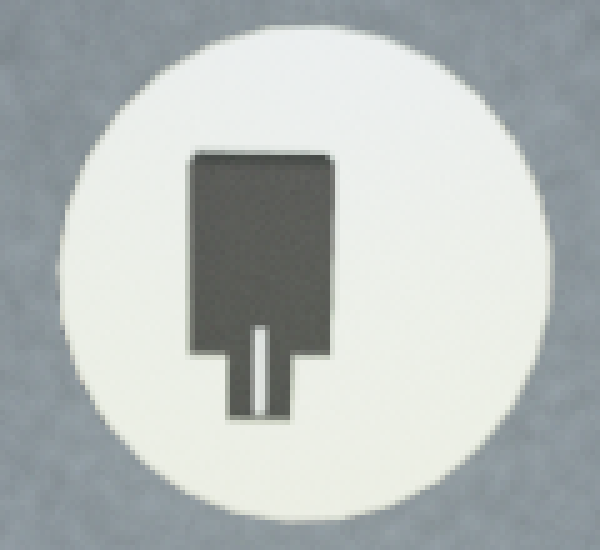

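```bash
python3 - <<'E'
from h import *
i=np.load('w1i.npy',allow_pickle=True).item()
f=lambda u,v:onplane(i,u,v,.044)
b=f(317.1,117.8);s=f(317,156);n=f(317,168.6);l=f(303,137);rr=f(331.3,137)
print(np.linalg.norm(s-b),np.linalg.norm(n-b),np.linalg.norm(rr-l)); D=(n-b)/np.linalg.norm(n-b); print(np.degrees(np.arctan2(D[1],D[0])))
for q,o in((b,20),(s,-14),(n,-26)): print((q+D*o/1000).round(4))
print((l+rr)/2)
# spindle look
g,k=lookpose([.4937,.1267,.08],.21,-150,317,140); print(g,delta(g,-150).round(3),np.hypot(*g[:2]))
g,k=lookpose([.4937,.1267,.08],.21,-170,317,140); print(g,delta(g,-170).round(3))
t=imaging.camera_info('top'); print([proj(t,[0.5583,-.208,.044])])
E
```

```text
0.033914216942878286 0.045643319085384576 0.025351348635935064
29.703103030287178
[ 0.559  -0.2076  0.044 ]
[ 0.5589 -0.2077  0.044 ]
[ 0.5586 -0.2078  0.044 ]
[ 0.55608872 -0.20913148  0.044     ]
[0.53118248 0.14904093 0.21      ] [-5.540e-01  1.615e+00 -1.510e-01  1.000e-03 -0.000e+00 -2.000e-03] 0.5516955938559774
[0.53656306 0.13487384 0.21      ] [-5.43e-01  1.54e+00 -1.51e-01  1.00e-03 -1.00e-03  2.20e-01]
[(np.float64(385.83240064880084), np.float64(225.3500942443103))]
```

The sizes fit: 33.9, 45.6 and 25.4 mm measured, against 34, 46 and 26 mm given. The knob axis is at (0.5588, -0.2077) with its nose at about 30°. I'll look at the spindle before grasping.

Emit:
apply_moves(
  moves=[
    [-0.1, 0.28, -0.03, 0, 0, 0],
    [-0.19, 0.56, -0.06, 0, 0, 0],
    [-0.28, 0.83, -0.1, 0, 0, 0],
    [-0.33, 1.0, -0.15, 0, 0, 0],
  ],
)

```text
time_s: 2.2
tcp_pos: [0.5522, 0.0207, 0.2102]
eef_rot: [179.9, -0.0, -150.2]
contact_force: [0.6, 0.2, 0.7]
gripper_width: 0.0879
```

Emit:
apply_moves(
  moves=[
    [-0.1, 0.27, 0, 0, 0, 0],
    [-0.2, 0.54, 0, 0, 0, 0],
    [-0.22, 0.61, 0, 0, 0, 0],
    [-0.22, 0.61, 0, 0, 0, 0],
  ],
)

```text
time_s: 2.7
tcp_pos: [0.5294, 0.1481, 0.2106]
eef_rot: [179.9, -0.0, -150.2]
contact_force: [0.0, 0.2, -0.6]
gripper_width: 0.0878
```

```bash
python3 - <<'E'
from h import *
p,d=imaging.capture('wrist'); cv2.imwrite('pics/w2.png',p); np.save('w2d.npy',d)
i=imaging.camera_info('wrist'); np.save('w2i.npy',i,allow_pickle=True)
cv2.imwrite('pics/w2z.png',cv2.resize(p[90:190,257:377],None,fx=6,fy=6,interpolation=cv2.INTER_NEAREST))
s=status.get_state();print(s['time_s'],s['tcp_pos'],s['eef_rot'],s['joints'])
E
```

```text
2.75 [0.52960867 0.14742635 0.21053449] [ 1.79881104e+02 -3.46470040e-02 -1.50222045e+02] [ 35.88540762   9.48566567 -16.50921357  -0.13560276 -64.02698458
 -96.048078  ]
```

View pics/w2.png

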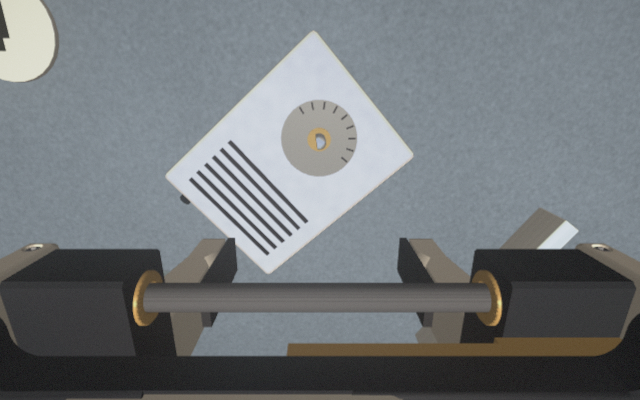

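View pics/w2z.png

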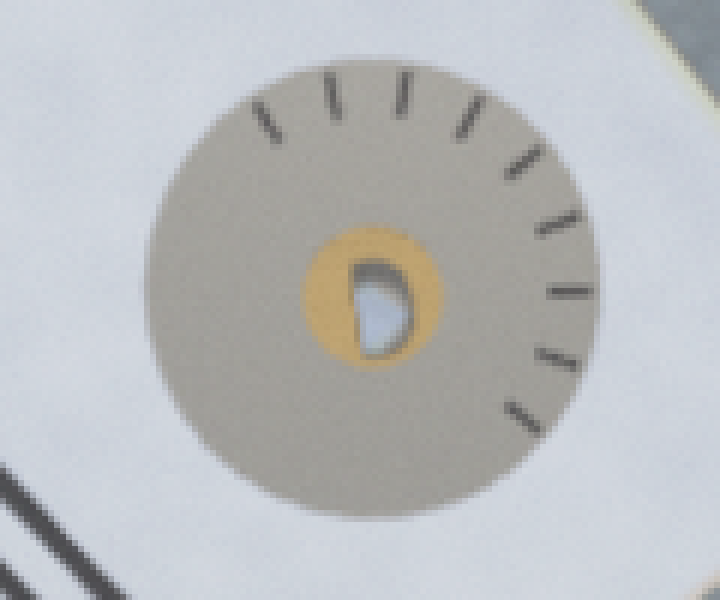

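The spindle is at (319,139) and its flat faces left in the image, so its x is about -60° in the world frame. Putting the nose there needs a 90° turn, so I'll grip at tool yaw +30 and fit at -60 to keep joint 6 in range. First I'll get a closer view of the spindle.

```bash
python3 - <<'E'
from h import *
i=np.load('w2i.npy',allow_pickle=True).item()
f=lambda u,v,z:onplane(i,257+u/6,90+v/6,z)
print('disc',f(372.5,287.5,.06), 'w',np.linalg.norm(f(145,287,.06)-f(600,287,.06)))
print('collar',f(373.5,298,.06),f(373.5,298,.063))
print('tip', f(383,315,.086), 'flat dir',np.diff([f(357,285,.086),f(362,352,.086)],axis=0))
print(proj(i,[.4928,.1268,.06]))
g,k=lookpose(f(381,315,.086),.12,-150,317,140); print(g,k,delta(g,-150).round(3))
E
```

```text
disc [0.49153391 0.12758464 0.06      ] w 0.07152486308306809
collar [0.49287781 0.12853803 0.06      ] [0.49254468 0.12831319 0.063     ]
tip [0.49142655 0.12899816 0.086     ] flat dir [[0.00802596 0.00542073 0.        ]]
(np.float64(317.69448185858187), np.float64(138.67545441083894))
[0.54025578 0.15766306 0.12      ] 0.1904280613383441 [-0.072  0.017  0.453  0.001 -0.    -0.002]
```

Emit:
apply_moves(
  moves=[
    [-0.03, 0.01, 0.22, 0, 0, 0],
    [-0.07, 0.02, 0.42, 0, 0, 0],
    [-0.07, 0.02, 0.44, 0, 0, 0],
    [-0.07, 0.02, 0.44, 0, 0, 0],
  ],
)

```text
time_s: 3.25
tcp_pos: [0.5402, 0.1569, 0.1234]
eef_rot: [179.9, -0.0, -150.3]
contact_force: [-0.0, -0.8, -0.2]
gripper_width: 0.0878
```

```bash
python3 - <<'E'
from h import *
p,d=imaging.capture('wrist'); cv2.imwrite('pics/w3.png',p); np.save('w3d.npy',d)
i=imaging.camera_info('wrist'); np.save('w3i.npy',i,allow_pickle=True)
cv2.imwrite('pics/w3z.png',cv2.resize(p[115:165,287:347],None,fx=12,fy=12,interpolation=cv2.INTER_NEAREST))
s=status.get_state();print(s['time_s'],s['tcp_pos'],s['eef_rot'],s['joints'])
E
```

```text
3.3 [0.54050466 0.15741365 0.12406779] [ 1.79901930e+02  5.98242989e-02 -1.50263357e+02] [ 36.09193563  15.17832084 -21.51275927  -0.11339596 -53.23866129
 -96.28743113]
```

View pics/w3z.png

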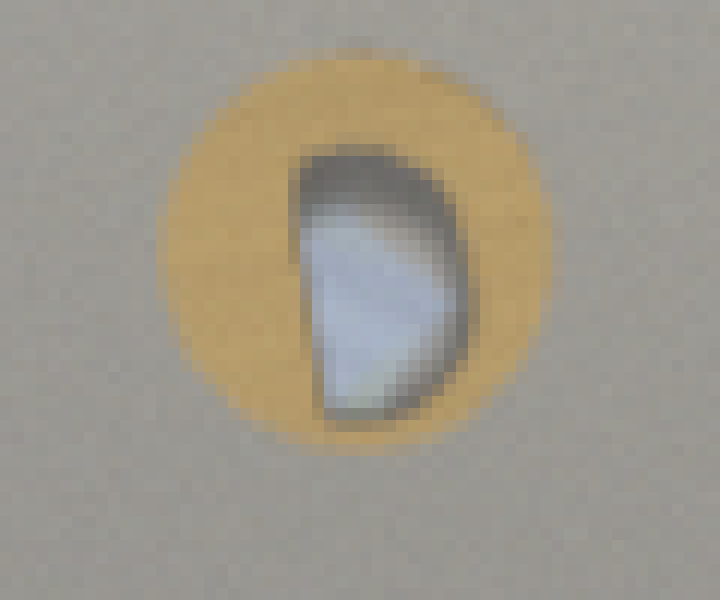

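```bash
python3 - <<'E'
from h import *
p=cv2.imread('pics/w3.png').astype(float); i=np.load('w3i.npy',allow_pickle=True).item()
sat=p[:,:,2]-p[:,:,0]   # orange: high
np.set_printoptions(linewidth=200)
for v in range(124,154): print(v, sat[v,298:338].astype(int).tolist())
E
```

```text
124 [8, 8, 8, 7, 7, 8, 20, 52, 68, 73, 72, 73, 73, 73, 73, 73, 75, 73, 73, 72, 75, 74, 76, 75, 75, 76, 74, 75, 76, 66, 36, 12, 7, 8, 9, 9, 8, 8, 8, 7]
125 [8, 8, 6, 7, 8, 16, 50, 71, 72, 73, 73, 73, 75, 74, 73, 74, 74, 74, 75, 74, 73, 74, 75, 74, 74, 74, 76, 73, 76, 75, 67, 32, 12, 7, 8, 7, 8, 7, 7, 8]
126 [7, 8, 8, 7, 14, 41, 68, 74, 74, 73, 73, 73, 74, 74, 75, 75, 74, 64, 66, 67, 68, 72, 75, 76, 75, 74, 75, 75, 76, 76, 75, 64, 31, 12, 8, 8, 8, 8, 8, 7]
127 [8, 7, 7, 8, 29, 62, 74, 73, 73, 76, 74, 73, 74, 74, 64, 53, 50, 35, 33, 38, 39, 50, 65, 73, 76, 77, 76, 78, 75, 77, 76, 78, 57, 22, 9, 9, 9, 9, 8, 9]
128 [9, 9, 8, 13, 49, 71, 73, 73, 73, 75, 74, 75, 73, 67, 38, 9, 5, 6, 4, 3, 4, 11, 33, 51, 65, 75, 77, 77, 75, 76, 75, 75, 70, 35, 13, 9, 8, 9, 10, 8]
129 [9, 7, 9, 28, 62, 74, 73, 74, 74, 74, 74, 75, 76, 48, 14, 4, 5, 4, 4, 4, 5, 5, 4, 11, 32, 60, 72, 74, 75, 76, 75, 74, 74, 54, 19, 7, 9, 7, 9, 8]
130 [7, 7, 13, 49, 72, 75, 75, 74, 74, 74, 75, 76, 75, 43, 9, 4, 4, 4, 3, 4, 5, 4, 4, 5, 6, 32, 65, 75, 76, 74, 77, 76, 75, 63, 23, 7, 9, 7, 9, 8]
131 [7, 6, 19, 59, 77, 76, 75, 75, 75,
[... 2837 characters left out ...]
8, 8, 7]
149 [8, 7, 7, 9, 8, 8, 9, 8, 21, 45, 63, 71, 73, 73, 73, 61, 16, 4, 5, 6, 11, 18, 32, 48, 67, 74, 73, 65, 37, 13, 7, 6, 8, 8, 7, 8, 8, 7, 6, 8]
150 [5, 8, 8, 8, 7, 7, 8, 8, 8, 14, 30, 46, 63, 72, 72, 74, 57, 45, 46, 47, 52, 56, 68, 74, 73, 64, 49, 33, 14, 8, 7, 8, 7, 7, 6, 7, 9, 6, 7, 8]
151 [8, 6, 7, 7, 7, 6, 7, 6, 7, 7, 8, 13, 29, 46, 58, 64, 67, 73, 72, 76, 74, 65, 61, 56, 45, 33, 13, 7, 8, 7, 9, 8, 8, 8, 9, 8, 7, 7, 8, 8]
152 [7, 8, 7, 8, 7, 8, 7, 7, 7, 6, 7, 7, 7, 15, 26, 33, 36, 42, 44, 45, 44, 33, 27, 22, 11, 8, 8, 8, 7, 7, 7, 6, 9, 7, 7, 8, 8, 7, 6, 8]
153 [8, 7, 7, 7, 7, 8, 7, 7, 8, 7, 6, 7, 8, 7, 7, 7, 9, 7, 7, 8, 6, 9, 9, 6, 6, 7, 6, 6, 7, 8, 7, 7, 7, 9, 7, 6, 7, 7, 8, 8]
```

```bash
python3 - <<'E'
from h import *
from scipy.optimize import least_squares
p=cv2.imread('pics/w3.png').astype(float); i=np.load('w3i.npy',allow_pickle=True).item()
sat=p[:,:,2]-p[:,:,0]
L=[];Rr=[]
for v in range(134,149):
    row=sat[v]
    u=next(u for u in range(306,318) if row[u]>=24>row[u+1]); L.append((u+(row[u]-24)/(row[u]-row[u+1])+.5,v+.5))
for v in range(137,149):
    row=sat[v]; u=next(u for u in range(331,315,-1) if row[u]>=40>row[u-1]); Rr.append((u-(row[u]-40)/(row[u]-row[u-1])+.5,v+.5))
for u in range(314,323):
    c=sat[:,u]; v=next(v for v in range(146,153) if c[v]<40<=c[v+1]); Rr.append((u+.5,v+(40-c[v])/(c[v+1]-c[v])+.5))
# note: +0.5 => pixel-edge convention; remove to use pixel-centre convention
L=np.array(L)-.5;Rr=np.array(Rr)-.5
FL=np.array([onplane(i,u,v,.086) for u,v in L])[:,:2]; C=np.array([onplane(i,u,v,.0835) for u,v in Rr])[:,:2]
vx,vy,x0,y0=cv2.fitLine(FL.astype(np.float32),cv2.DIST_L2,0,0,0).ravel(); 
ang=np.degrees(np.arctan2(vy,vx)); print('flat dir',ang,'normal',ang-90)
q=least_squares(lambda q:np.hypot(*(C-q[:2]).T)-q[2],[.49,.128,.006]);print('free',q.x)
q=least_squares(lambda q:np.hypot(*(C-q[:2]).T)-.006,[.49,.128]);print('r6',q.x)
th=np.radians(ang-90) if np.cos(np.radians(ang))>0 else np.radians(ang+90)
n=np.array([np.cos(th),np.sin(th)]); print('dist flat',(np.array([x0,y0])-q.x)@n, np.degrees(th))
# collar
m=((sat>40)).astype(np.uint8); roi=np.zeros_like(m); roi[110:170,290:350]=1; cs,_=cv2.findContours(m*roi,cv2.RETR_EXTERNAL,cv2.CHAIN_APPROX_NONE)
c=max(cs,key=cv2.contourArea); e=cv2.fitEllipse(c); print(e)
for z in(.06,.061,.062): print('collar',z,onplane(i,*e[0],z))
# heater yaw from long edges in w2
E
```

```text
flat dir 38.332237 normal -51.667763
free [0.49276481 0.12888825 0.00595601]
r6 [0.49275343 0.12883698]
dist flat 0.0022727136223521156 -51.66776
((316.15289306640625, 135.57754516601562), (31.82187271118164, 32.20902633666992), 166.69114685058594)
collar 0.06 [0.49291466 0.12893711 0.06      ]
collar 0.061 [0.49280799 0.12887608 0.061     ]
collar 0.062 [0.49270132 0.12881504 0.062     ]
```

The spindle axis is at (0.4928, 0.1289). The circle fit gives r = 5.96 mm, the collar agrees, and the flat is 2.3 mm from the axis. The flat's normal is at -51.7°. I'll look again at the fitting yaw to separate out any hand-eye bias.

```bash
python3 - <<'E'
from h import *
g,k=lookpose([.4928,.1289,.086],.124,-51.7,317,140); print(g,delta(g,-51.7).round(3))
E
```

```text
[0.45752039 0.17246892 0.124     ] [ 3.230e-01  2.710e-01  0.000e+00  0.000e+00  1.000e-03 -1.095e+00]
```

Emit:
apply_moves(
  moves=[
    [0.03, 0.03, 0, 0, 0, -0.11],
    [0.06, 0.06, 0, 0, 0, -0.22],
    [0.09, 0.08, 0, 0, 0, -0.33],
    [0.12, 0.1, 0, 0, 0, -0.44],
    [0.15, 0.13, 0, 0, 0, -0.55],
    [0.18, 0.15, 0, 0, 0, -0.66],
    [0.21, 0.18, 0, 0, 0, -0.77],
    [0.25, 0.21, 0, 0, 0, -0.88],
    [0.29, 0.24, 0, 0, 0, -0.99],
  ],
)

```text
time_s: 4.42
tcp_pos: [0.4669, 0.1707, 0.1262]
eef_rot: [-179.7, 0.1, -60.8]
contact_force: [0.3, 0.2, 0.2]
gripper_width: 0.088
```

```bash
python3 - <<'E'
from h import *
s=status.get_state();print(s['time_s'],s['tcp_pos'],s['eef_rot'],s['joints'])
g,k=lookpose([.4928,.1289,.086],.124,-51.7,317,140); print(g,delta(g,-51.7).round(3))
E
```

```text
4.425 [0.46691635 0.17070661 0.12616269] [-1.79743707e+02  1.28874267e-01 -6.08419893e+01] [ 42.72257066   9.01879818 -29.47277901  -0.08358445 -51.22908191
 -13.51266575]
[0.45748364 0.17361054 0.124     ] [-0.036  0.034  0.011 -0.003  0.001 -0.102]
```

Emit:
apply_moves(
  moves=[
    [-0.04, 0.03, 0.01, 0, 0, -0.1],
    [-0.04, 0.03, 0.01, 0, 0, -0.1],
    [-0.04, 0.03, 0.01, 0, 0, -0.1],
  ],
)

```text
time_s: 4.8
tcp_pos: [0.4585, 0.175, 0.1252]
eef_rot: [-179.6, 0.1, -52.0]
contact_force: [-0.2, 0.0, -0.3]
gripper_width: 0.0876
```

```bash
python3 - <<'E'
from h import *
s=status.get_state();i=imaging.camera_info('wrist')
p,d=imaging.capture('wrist'); cv2.imwrite('pics/w4.png',p); np.save('w4d.npy',d)
np.save('w4i.npy',i,allow_pickle=True)
cv2.imwrite('pics/w4z.png',cv2.resize(p[115:165,287:347],None,fx=12,fy=12,interpolation=cv2.INTER_NEAREST))
print(s['time_s'],s['tcp_pos'],s['eef_rot'],s['joints'])
p=p.astype(float);sat=p[:,:,2]-p[:,:,0]
m=((sat>40)).astype(np.uint8); roi=np.zeros_like(m); roi[110:170,290:350]=1; cs,_=cv2.findContours(m*roi,cv2.RETR_EXTERNAL,cv2.CHAIN_APPROX_NONE)
c=max(cs,key=cv2.contourArea); e=cv2.fitEllipse(c); print(e)
for z in(.06,.061,.062): print('collar',z,onplane(i,*e[0],z))
E
```

```text
4.8 [0.45845379 0.17500083 0.12522419] [-1.79615321e+02  8.71439662e-02 -5.20342383e+01] [ 43.86106332   8.41765022 -30.38402939  -0.06086388 -50.80674103
  -5.85729319]
((320.21600341796875, 133.5959930419922), (31.69295883178711, 31.918359756469727), 15.281523704528809)
collar 0.06 [0.49241174 0.12849975 0.06      ]
collar 0.061 [0.49248543 0.12840932 0.061     ]
collar 0.062 [0.49255912 0.1283189  0.062     ]
```

View pics/w4z.png

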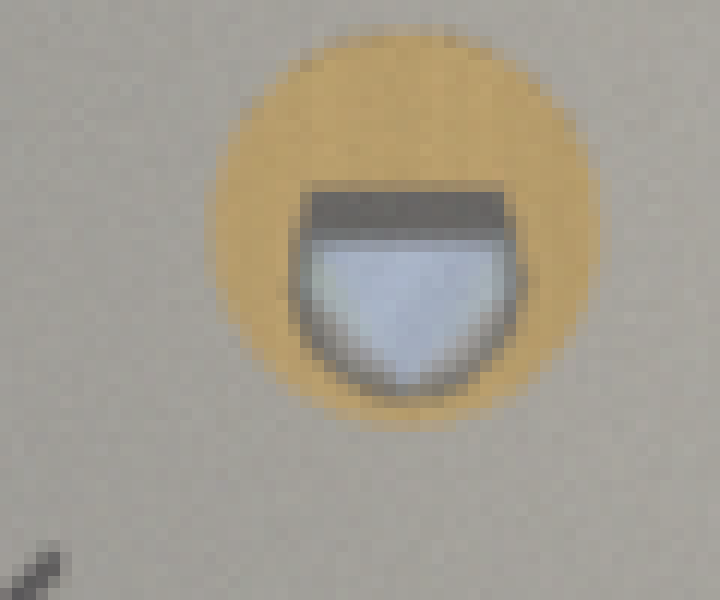

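The flat now reads exactly horizontal, facing image-up, at tool yaw -52.0°, which confirms the fitting yaw. The two views agree within 0.6 mm. I'll solve for the bias, then go to the knob.

```bash
python3 - <<'E'
from h import *
def M(a): a=np.radians(a); B=R.from_euler('xyz',[np.pi,0,a]).as_matrix()[:2,:2]; return B
A=np.block([[np.eye(2),M(-150.3)],[np.eye(2),M(-52)]])
x=np.linalg.solve(A,[.4928,.1289,.4925,.1284]); print(x)
k=np.array([.5588,-.2077])-M(-150.1)@x[2:]; print('knob',k)
s=status.get_state()
for z in(.15,.10): print(delta([*k,z],30).round(3), delta([*k,z],30)[:3]*.2)
E
```

```text
[ 4.92866175e-01  1.28520295e-01 -1.30646321e-04  3.62610925e-04]
knob [ 0.5588675  -0.20807947]
[ 1.818  0.782 -0.133 -0.004 -0.002 -0.911] [ 0.36365819  0.15633677 -0.02660646]
[ 1.819  0.783  0.117 -0.004 -0.002 -0.911] [0.36373426 0.15663981 0.02339256]
```

Emit:
apply_moves(
  moves=[
    [0.18, 0.08, -0.1, 0, 0, -0.1],
    [0.38, 0.16, -0.17, 0, 0, -0.2],
    [0.58, 0.25, -0.17, 0, 0, -0.3],
    [0.78, 0.34, -0.17, 0, 0, -0.4],
    [0.97, 0.42, -0.17, 0, 0, -0.5],
  ],
)

```text
time_s: 5.48
tcp_pos: [0.512, -0.0316, 0.1584]
eef_rot: [-179.7, -0.2, -6.9]
contact_force: [0.3, -0.1, 0.4]
gripper_width: 0.0879
```

```bash
python3 - <<'E'
from h import *
s=status.get_state();print(s['time_s'],s['tcp_pos'],s['eef_rot'],s['joints'])
print(delta([.5589,-.2081,.12],30).round(3))
E
```

```text
5.475 [ 0.51196434 -0.03163269  0.15837353] [-179.69102045   -0.20892693   -6.86298583] [ 18.27021549   8.46623576 -25.16992536  -0.23025795 -56.04367622
  64.99544159]
[ 0.338  0.849  0.189 -0.003 -0.003 -0.41 ]
```

Emit:
apply_moves(
  moves=[
    [0.08, 0.2, 0, 0, 0, -0.1],
    [0.17, 0.42, 0, 0, 0, -0.2],
    [0.26, 0.65, 0.05, 0, 0, -0.3],
    [0.34, 0.85, 0.1, 0, 0, -0.4],
    [0.34, 0.85, 0.19, 0, 0, -0.41],
    [0.34, 0.85, 0.19, 0, 0, -0.41],
  ],
)

```text
time_s: 6.22
tcp_pos: [0.5583, -0.2091, 0.1181]
eef_rot: [-179.8, -0.2, 29.8]
contact_force: [-0.6, 0.5, -0.1]
gripper_width: 0.0878
```

```bash
python3 - <<'E'
from h import *
s=status.get_state();i=imaging.camera_info('wrist')
p,d=imaging.capture('wrist'); cv2.imwrite('pics/w5.png',p)
print(s['time_s'],s['tcp_pos'],s['eef_rot'],s['joints'])
print(delta([.5589,-.2081,.03],30,s).round(3)); print(proj(i,[.5589,-.2081,.044]))
E
```

```text
6.225 [ 0.55827042 -0.20909172  0.11810852] [-179.76104941   -0.19524577   29.83310551] [ -1.9699891   18.4514978  -17.51900366  -0.37824844 -53.99008813
 122.02577883]
[ 0.004 -0.001  0.441 -0.003 -0.002 -0.002]
(np.float64(315.53929263697387), np.float64(207.27466680386286))
```

View pics/w5.png

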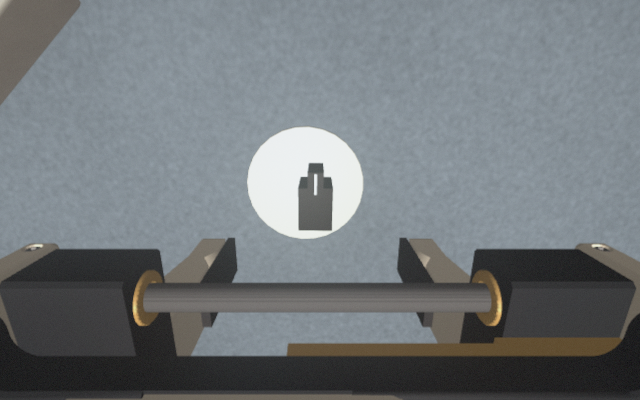

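The knob is now seen from behind, with its nose up the image at (316,170) and its back edge at row ~229, midway between the fingers. As a quick cross-check I'll measure it from this view.

```bash
python3 - <<'E'
from h import *
p=cv2.imread('pics/w5.png');i=imaging.camera_info('wrist'); g=cv2.cvtColor(p,cv2.COLOR_BGR2GRAY)
print([(v,g[v,311],g[v,303],g[v,325]) for v in range(162,234)])
print(g[215,294:340].tolist())
c=np.array([np.cos(np.radians(30)),np.sin(np.radians(30))])
for v,o in((229.5,.020),): print(onplane(i,315.7,v,.044)[:2]+c*o)
E
```

```text
[(162, np.uint8(220), np.uint8(239), np.uint8(238)), (163, np.uint8(126), np.uint8(238), np.uint8(239)), (164, np.uint8(86), np.uint8(239), np.uint8(238)), (165, np.uint8(87), np.uint8(239), np.uint8(239)), (166, np.uint8(86), np.uint8(239), np.uint8(238)), (167, np.uint8(88), np.uint8(238), np.uint8(239)), (168, np.uint8(87), np.uint8(238), np.uint8(239)), (169, np.uint8(88), np.uint8(239), np.uint8(239)), (170, np.uint8(89), np.uint8(239), np.uint8(238)), (171, np.uint8(87), np.uint8(239), np.uint8(239)), (172, np.uint8(96), np.uint8(239), np.uint8(238)), (173, np.uint8(101), np.uint8(239), np.uint8(238)), (174, np.uint8(107), np.uint8(239), np.uint8(238)), (175, np.uint8(108), np.uint8(239), np.uint8(239)), (176, np.uint8(108), np.uint8(217), np.uint8(220)), (177, np.uint8(108), np.uint8(102), np.uint8(131)), (178, np.uint8(106), np.uint8(88), np.uint8(80)), (179, np.uint8(105), np.uint8(86), np.uint8(85)), (180, np.uint8(107), np.uint8(88), np.uint8(84)), (181, np.uint8(106), np.uint8(86), np.uint8(85)), (182, np.uint8(107), np.uint8(88), np.uint8(85)), (183, np.uint8(109), np.ui
[... 2070 characters left out ...]
(94), np.uint8(91)), (225, np.uint8(92), np.uint8(95), np.uint8(91)), (226, np.uint8(93), np.uint8(94), np.uint8(92)), (227, np.uint8(92), np.uint8(92), np.uint8(88)), (228, np.uint8(93), np.uint8(92), np.uint8(92)), (229, np.uint8(93), np.uint8(92), np.uint8(90)), (230, np.uint8(188), np.uint8(187), np.uint8(155)), (231, np.uint8(237), np.uint8(237), np.uint8(225)), (232, np.uint8(237), np.uint8(238), np.uint8(237)), (233, np.uint8(238), np.uint8(238), np.uint8(237))]
[239, 238, 238, 238, 174, 97, 98, 99, 100, 100, 98, 100, 99, 96, 98, 98, 97, 99, 98, 98, 95, 97, 96, 96, 96, 94, 96, 95, 95, 97, 94, 94, 97, 92, 96, 93, 93, 92, 219, 238, 238, 238, 238, 238, 237, 238]
[ 0.56090293 -0.20716007]
```

```bash
python3 - <<'E'
from h import *
i=imaging.camera_info('wrist'); a=np.radians(30);c=np.array([np.cos(a),np.sin(a)])
for z in(.042,.044,.046):
  P=[onplane(i,315.3,v,z)[:2]-c*o for v,o in((229.8,-.020),(187.6,.014),(171.7,.026))]; print(z,np.round(P,4).tolist())
print(onplane(i,298.3,210,.044),onplane(i,331.9,210,.044))
i1=np.load('w1i.npy',allow_pickle=True).item()
for z in(.042,.044,.046):
  P=[onplane(i1,317.1,v,z)[:2]-c*o for v,o in((117.8,-.020),(156,.014),(168.6,.026))]; print(z,np.round(P,4).tolist())
E
```

```text
0.042 [[0.5598, -0.2074], [0.5602, -0.2073], [0.5604, -0.2073]]
0.044 [[0.5605, -0.207], [0.5607, -0.2071], [0.5608, -0.207]]
0.046 [[0.5613, -0.2066], [0.5612, -0.2068], [0.5612, -0.2068]]
[ 0.55091593 -0.19764623  0.044     ] [ 0.56371756 -0.21987506  0.044     ]
0.042 [[0.559, -0.2074], [0.5592, -0.2074], [0.5591, -0.2076]]
0.044 [[0.5589, -0.2075], [0.5589, -0.2076], [0.5587, -0.2078]]
0.046 [[0.5588, -0.2076], [0.5586, -0.2078], [0.5583, -0.208]]
```

```bash
python3 - <<'E'
from h import *
i=imaging.camera_info('wrist');s=status.get_state();print(s['tcp_pos'],s['eef_rot'],np.abs(s['qd']).max())
p,d=imaging.capture('wrist'); g=cv2.cvtColor(p,cv2.COLOR_BGR2GRAY).astype(float)
print(g[160:165,311],g[169:174,311],g[185:190,303],g[227:232,311])
i2=imaging.camera_info('wrist'); a=np.radians(30);c=np.array([np.cos(a),np.sin(a)])
print(i['T'][:3,3],i2['T'][:3,3])
for j in(i,i2):
  print(np.round([onplane(j,315.3,v,.044)[:2]-c*o for v,o in((229.8,-.020),(187.6,.014),(171.7,.026))],4).tolist())
  # base of nose front on coaster z=.008, row 162.7
  print(onplane(j,315.3,162.7,.008)[:2]-c*.026)
t=imaging.camera_info('top')
p,d=imaging.capture('top');cv2.imwrite('pics/t2.png',p)
E
```

```text
[ 0.55894428 -0.20877031  0.11926095] [-179.83125396   -0.27076472   29.89317717] 1.4057948384295982
[239. 238. 238. 215.  99.] [88. 86. 87. 88. 95.] [89. 86. 89. 90. 98.] [ 94.  91.  92. 131. 210.]
[ 0.63033597 -0.16925838  0.27726991] [ 0.63060375 -0.16884297  0.27815007]
[[0.5605, -0.207], [0.5607, -0.2071], [0.5608, -0.207]]
[ 0.56029757 -0.2070167 ]
[[0.5609, -0.2069], [0.5611, -0.2069], [0.5613, -0.2068]]
[ 0.56085133 -0.20678171]
```

Settled, this view puts the knob about 1 mm further along the nose than view 1 did, so I'll use (0.5593, -0.2077), between them. Now I descend, gripping high enough for the fingertips to clear the coaster.

```bash
python3 - <<'E'
from h import *
s=status.get_state();print(s['tcp_pos'],s['eef_rot'],s['contact_force'])
print(delta([.5593,-.2077,.0135],30).round(4))
E
```

```text
[ 0.5597858  -0.20818501  0.12047758] [-179.91300823   -0.3839749    30.0065888 ] [ 0.35104025 -0.4197261   0.62472727]
[-4.500e-03 -2.500e-03  5.349e-01 -1.000e-03 -4.300e-03  1.000e-04]
```

Emit:
apply_moves(
  moves=[
    [0, 0, 0.15, 0, 0, 0],
    [0, 0, 0.3, 0, -0.004, 0],
    [0, 0, 0.42, 0, -0.004, 0],
    [-0.004, -0.003, 0.48, 0, -0.004, 0],
    [-0.004, -0.003, 0.48, 0, -0.004, 0],
  ],
)

```text
time_s: 7.0
tcp_pos: [0.5593, -0.2073, 0.0246]
eef_rot: [-179.9, 0.0, 30.0]
contact_force: [0.6, -0.3, 0.2]
gripper_width: 0.0878
```

```bash
python3 - <<'E'
from h import *
s=status.get_state();print(s['tcp_pos'],s['eef_rot'],s['contact_force'])
print(delta([.5593,-.2077,.0137],30).round(4))
p,d=imaging.capture('wrist');cv2.imwrite('pics/w6.png',p)
s=status.get_state();print(s['tcp_pos'],delta([.5593,-.2077,.0137],30).round(4))
E
```

```text
[ 0.55925095 -0.20730529  0.02455391] [-1.79901922e+02  2.23113070e-03  3.00248606e+01] [ 0.6386966  -0.3062027   0.19508061]
[-0.0008  0.0019  0.0543 -0.0011  0.      0.0003]
[ 0.55981946 -0.20747053  0.02526395] [-0.0029 -0.0003  0.0578 -0.0006 -0.0006  0.0004]
```

View pics/w6.png

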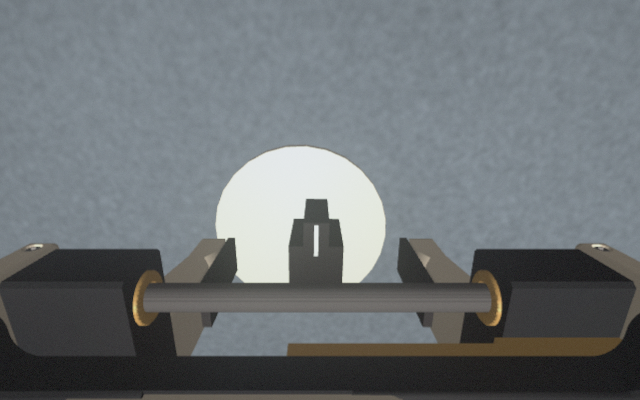

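The knob sits centred between the fingers (u 290–343, against fingers at 235 and 400). I'll make the final descent and close gently.

Emit:
apply_moves(
  moves=[
    [-0.002, 0, 0.03, 0, 0, 0],
    [-0.002, 0, 0.056, 0, 0, 0],
    [-0.002, 0, 0.056, 0, 0, 0],
  ],
)

```text
time_s: 7.42
tcp_pos: [0.5593, -0.2077, 0.0139]
eef_rot: [-179.9, -0.0, 30.0]
contact_force: [0.2, 0.0, -0.1]
gripper_width: 0.0876
```

Emit:
apply_moves(
  moves=[
    [0, 0, 0, 0, 0, 0],
    [0, 0, 0, 0, 0, 0],
    [0, 0, 0, 0, 0, 0],
    [0, 0, 0, 0, 0, 0],
  ],
  hand=1,
  grip_force=30,
)

```text
time_s: 7.92
tcp_pos: [0.5593, -0.2077, 0.0139]
eef_rot: [-179.9, -0.0, 30.0]
contact_force: [-0.7, 0.5, -0.2]
gripper_width: 0.0527
```

Emit:
apply_moves(
  moves=[
    [0, 0, 0, 0, 0, 0],
    [0, 0, 0, 0, 0, 0],
    [0, 0, 0, 0, 0, 0],
    [0, 0, 0, 0, 0, 0],
    [0, 0, 0, 0, 0, 0],
  ],
)

```text
time_s: 8.55
tcp_pos: [0.5592, -0.2077, 0.0139]
eef_rot: [-179.9, -0.0, 30.0]
contact_force: [-0.7, -0.4, 0.4]
gripper_width: 0.0259
```

Gripped at 25.9 mm, as expected for the 26 mm flats. I'll lift.

Emit:
apply_moves(
  moves=[
    [0, 0, -0.1, 0, 0, 0],
    [0, 0, -0.3, 0, 0, 0],
    [0, 0, -0.55, 0, 0, 0],
    [0, 0, -0.68, 0, 0, 0],
    [0, 0, -0.68, 0, 0, 0],
  ],
  grip_force=50,
)

```text
time_s: 9.18
tcp_pos: [0.5606, -0.208, 0.1524]
eef_rot: [179.9, -0.3, 30.0]
contact_force: [-0.2, 0.2, -1.5]
gripper_width: 0.0259
```

```bash
python3 - <<'E'
from h import *
s=status.get_state();print(s['tcp_pos'],s['eef_rot'],s['contact_force'],s['gripper_width'])
i=imaging.camera_info('wrist');p,d=imaging.capture('wrist');cv2.imwrite('pics/w7.png',p)
print(delta([.4929,.1285,.15],-52).round(4))
E
```

```text
[ 0.5605997  -0.20800946  0.152408  ] [179.9108875   -0.25679908  30.03095961] [-0.1994052   0.16970202 -1.53452589] 0.025850365467214066
[ 5.5260e-01 -1.6226e+00  5.0000e-03 -1.2000e-03 -1.1000e-03  9.1130e-01]
```

View pics/w7.png

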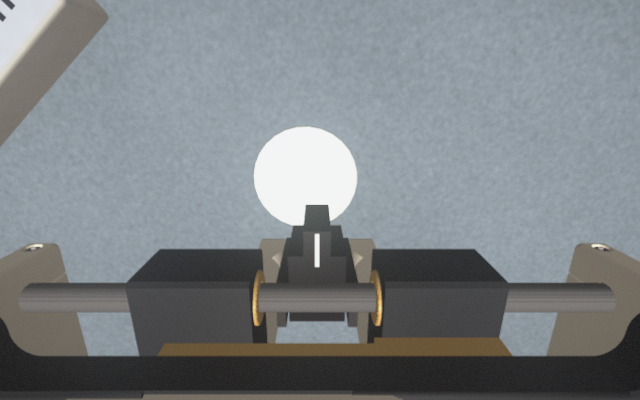

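The knob is held upright with its white line at u=317, and the coaster was left behind undisturbed. I'll measure the knob's offset in the hand from this picture.

```bash
python3 - <<'E'
from h import *
p=cv2.imread('pics/w7.png');cv2.imwrite('pics/w7z.png',cv2.resize(p[195:335,255:380],None,fx=4,fy=4,interpolation=cv2.INTER_NEAREST))
g=cv2.cvtColor(p,cv2.COLOR_BGR2GRAY); print([(v,int(g[v,309]),int(g[v,317]),int(g[v,296])) for v in range(200,285)])
t,Rc,i=camtool()
def tl(u,v,z):
    d=Rc@np.array([(u-i['cx'])/i['fx'],-(v-i['cy'])/i['fy'],-1.]); return (t+d*(z-t[2])/d[2])*1000
for v in (222,226,230,234,238,242): print(v,tl(317,v,-.0301))
for v in (205,): print('bottom tip',tl(317,v,.0059))
E
```

```text
[(200, 244, 244, 244), (201, 244, 244, 244), (202, 244, 244, 244), (203, 244, 244, 244), (204, 225, 226, 244), (205, 97, 97, 244), (206, 95, 96, 244), (207, 97, 96, 244), (208, 98, 94, 244), (209, 93, 96, 244), (210, 98, 92, 244), (211, 94, 95, 244), (212, 94, 91, 244), (213, 92, 93, 244), (214, 91, 93, 244), (215, 91, 92, 244), (216, 92, 92, 243), (217, 94, 89, 244), (218, 89, 86, 244), (219, 88, 89, 244), (220, 90, 89, 243), (221, 87, 88, 243), (222, 84, 85, 244), (223, 87, 85, 244), (224, 85, 86, 238), (225, 85, 84, 184), (226, 84, 83, 80), (227, 83, 80, 82), (228, 79, 82, 82), (229, 81, 80, 80), (230, 80, 81, 80), (231, 88, 86, 80), (232, 97, 96, 80), (233, 97, 157, 79), (234, 95, 231, 80), (235, 94, 243, 76), (236, 93, 243, 78), (237, 93, 243, 75), (238, 93, 243, 75), (239, 93, 243, 74), (240, 91, 243, 74), (241, 91, 243, 73), (242, 90, 243, 71), (243, 89, 243, 72), (244, 87, 243, 71), (245, 85, 243, 68), (246, 84, 243, 65), (247, 86, 243, 68), (248, 86, 243, 69), (249, 82, 243, 67), (250, 85, 243, 67), (251, 81, 243, 66), (252, 81, 243, 65), (253, 82, 243, 64), (254, 80, 243, 6
[... 205 characters left out ...]
265, 75, 242, 76), (266, 73, 229, 75), (267, 73, 139, 72), (268, 71, 70, 71), (269, 69, 70, 72), (270, 71, 70, 70), (271, 71, 66, 67), (272, 68, 67, 72), (273, 69, 67, 68), (274, 66, 67, 71), (275, 68, 66, 68), (276, 67, 64, 69), (277, 65, 66, 68), (278, 68, 69, 69), (279, 65, 62, 64), (280, 65, 65, 65), (281, 64, 66, 65), (282, 67, 65, 64), (283, 64, 62, 66), (284, 66, 67, 67)]
222 [ 30.9003843    0.84074557 -30.1       ]
226 [ 29.07409838   0.83999781 -30.1       ]
230 [ 27.23306212   0.83924401 -30.1       ]
234 [ 25.37709608   0.8384841  -30.1       ]
238 [ 23.50601794   0.837718   -30.1       ]
242 [ 21.61964235   0.83694563 -30.1       ]
bottom tip [26.12671122  0.83902716  5.9       ]
```

View pics/w7z.png

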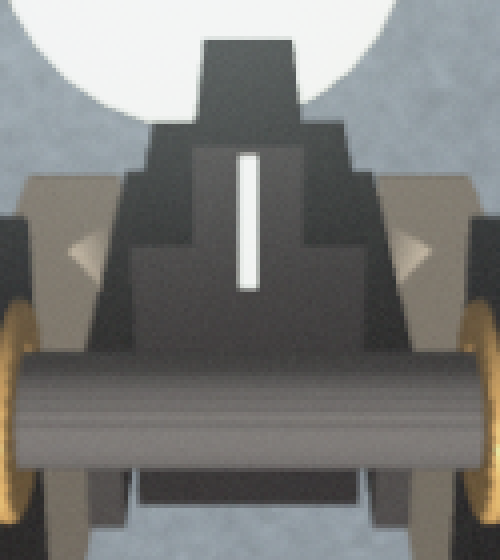

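Emit:
apply_moves(
  moves=[
    [0.08, -0.2, 0, 0, 0, 0.1],
    [0.16, -0.42, 0, 0, 0, 0.2],
    [0.24, -0.65, 0, 0, 0, 0.31],
    [0.3, -0.85, 0, 0, 0, 0.42],
    [0.34, -1.0, 0, 0, 0, 0.52],
  ],
)

```text
time_s: 9.85
tcp_pos: [0.517, 0.0008, 0.1494]
eef_rot: [-180.0, 0.0, -17.1]
contact_force: [0.2, 0.0, 0.3]
gripper_width: 0.0255
```

```bash
python3 - <<'E'
from h import *
s=status.get_state();print(s['time_s'],s['tcp_pos'],s['eef_rot'],s['gripper_width'],s['joints'])
print(delta([.4928,.1289,.112],-52).round(4))
E
```

```text
9.85 [0.51699246 0.00078224 0.14935277] [-1.79953626e+02  4.90026800e-02 -1.70614066e+01] 0.025548799861354745 [ 21.81080849   9.54126246 -25.24032512  -0.08139255 -55.22748678
  51.17419018]
[-3.034e-01 -5.768e-01  1.875e-01 -3.000e-04  7.000e-04  3.882e-01]
```

Emit:
apply_moves(
  moves=[
    [-0.07, -0.14, 0, 0, 0, 0.1],
    [-0.15, -0.29, 0.03, 0, 0, 0.2],
    [-0.23, -0.44, 0.07, 0, 0, 0.3],
    [-0.3, -0.57, 0.12, 0, 0.001, 0.388],
    [-0.303, -0.577, 0.17, 0, 0.001, 0.388],
    [-0.303, -0.577, 0.18, 0, 0.001, 0.388],
    [-0.303, -0.577, 0.18, 0, 0.001, 0.388],
  ],
)

```text
time_s: 10.72
tcp_pos: [0.4927, 0.1281, 0.113]
eef_rot: [180.0, -0.0, -52.0]
contact_force: [-0.4, -0.5, -1.1]
gripper_width: 0.0254
```

```bash
python3 - <<'E'
from h import *
s=status.get_state();print(s['time_s'],s['tcp_pos'],s['eef_rot'],s['contact_force'],s['moment'])
i=imaging.camera_info('wrist');p,d=imaging.capture('wrist');cv2.imwrite('pics/w8.png',p)
s=status.get_state();print(s['tcp_pos'],s['eef_rot'])
print(delta([.4928,.1289,.095],-52).round(4))
E
```

```text
10.725 [0.49272839 0.12809376 0.11303772] [ 1.79963814e+02 -1.92431449e-02 -5.19670278e+01] [-0.3944152  -0.48061112 -1.08658524] [0.00763362 0.13536723 0.03787716]
[0.49297866 0.12819312 0.11339209] [-1.79990809e+02 -2.25878003e-02 -5.19908209e+01]
[-0.0034 -0.0015  0.092  -0.0001 -0.0003  0.0001]
```

View pics/w8.png

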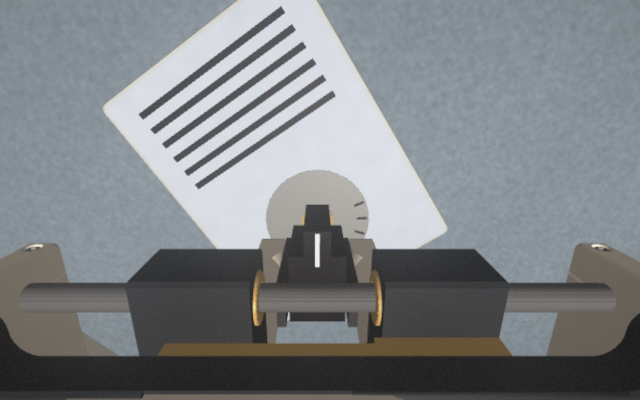

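The knob hangs over the grey disc (centre u≈317) with its nose along the flat's direction. Now I'll lower it slowly and feel for contact.

Emit:
apply_moves(
  moves=[
    [-0.003, -0.001, 0.05, 0, 0, 0],
    [-0.003, -0.001, 0.09, 0, 0, 0],
    [-0.003, -0.001, 0.105, 0, 0, 0],
    [-0.003, -0.001, 0.115, 0, 0, 0],
    [-0.003, -0.001, 0.115, 0, 0, 0],
  ],
)

```text
time_s: 11.4
tcp_pos: [0.4928, 0.1288, 0.0904]
eef_rot: [-180.0, -0.0, -52.0]
contact_force: [-0.7, 0.1, -0.9]
gripper_width: 0.0257
```

```bash
python3 - <<'E'
from h import *
s=status.get_state();print(s['time_s'],s['tcp_pos'],s['eef_rot'],s['contact_force'],s['moment'])
print(delta([.4928,.1289,.090],-52).round(4))
E
```

```text
11.4 [0.4928005  0.12883757 0.09035565] [-1.79994899e+02 -2.29835271e-02 -5.19812998e+01] [-0.71598637  0.06506008 -0.91548085] [-0.03770583  0.14294065  0.05508515]
[-0.0002 -0.0002  0.0018 -0.0001 -0.0003  0.0002]
```

No contact force yet with the mouth about 1.5 mm below the tip, so the bevel is entering. I'll continue down.

Emit:
apply_moves(
  moves=[
    [0, 0, 0.01, 0, 0, 0],
    [0, 0, 0.02, 0, 0, 0],
    [0, 0, 0.03, 0, 0, 0],
    [0, 0, 0.03, 0, 0, 0],
  ],
)

```text
time_s: 11.9
tcp_pos: [0.4927, 0.1288, 0.0841]
eef_rot: [180.0, -0.0, -52.0]
contact_force: [-1.7, 0.3, -1.0]
gripper_width: 0.0257
```

```bash
python3 - <<'E'
from h import *
s=status.get_state();print(s['time_s'],s['tcp_pos'],s['eef_rot'],s['contact_force'],s['moment'],s['gripper_width'])
E
```

```text
11.9 [0.49269099 0.12878905 0.08414736] [ 1.79988806e+02 -1.84612919e-02 -5.19894071e+01] [-1.71129996  0.27202354 -0.97059064] [ 0.11399438  0.43953688 -0.03218597] 0.025680529360980392
```

Emit:
apply_moves(
  moves=[
    [0, 0, 0.01, 0, 0, 0],
    [0, 0, 0.02, 0, 0, 0],
    [0, 0, 0.03, 0, 0, 0],
    [0, 0, 0.037, 0, 0, 0],
    [0, 0, 0.037, 0, 0, 0],
  ],
)

```text
time_s: 12.52
tcp_pos: [0.4926, 0.1288, 0.0765]
eef_rot: [180.0, -0.0, -52.0]
contact_force: [-2.3, 0.3, -1.3]
gripper_width: 0.0258
```

```bash
python3 - <<'E'
from h import *
s=status.get_state();print(s['time_s'],s['tcp_pos'],s['eef_rot'],s['contact_force'],s['moment'],s['gripper_width'])
E
```

```text
12.525 [0.49260777 0.12875465 0.07654365] [ 1.79971705e+02 -1.60208467e-02 -5.19870165e+01] [-2.31377117  0.28453468 -1.32951086] [ 0.19552452  0.41237982 -0.00122523] 0.02581959572655774
```

It's nearly home without resistance. Now I'll press against the spring.

Emit:
apply_moves(
  moves=[
    [0, 0, 0.006, 0, 0, 0],
    [0, 0, 0.012, 0, 0, 0],
    [0, 0, 0.018, 0, 0, 0],
    [0, 0, 0.018, 0, 0, 0],
  ],
)

```text
time_s: 13.02
tcp_pos: [0.4927, 0.1288, 0.0732]
eef_rot: [180.0, -0.0, -52.0]
contact_force: [-2.1, 0.5, 6.1]
gripper_width: 0.0258
```

```bash
python3 - <<'E'
from h import *
s=status.get_state();print(s['time_s'],s['tcp_pos'],s['eef_rot'],s['contact_force'],s['moment'],s['gripper_width'])
E
```

```text
13.025 [0.49274719 0.12879383 0.07323669] [ 1.79992498e+02 -2.45387693e-02 -5.19791903e+01] [-2.10015924  0.47300426  6.05124939] [ 0.14602327  1.23570478 -0.04592154] 0.025799706730242896
```

The force rose as the spring predicts: about 7 N at 2.7 mm. I'll continue to the stop.

Emit:
apply_moves(
  moves=[
    [0, 0, 0.006, 0, 0, 0],
    [0, 0, 0.012, 0, 0, 0],
    [0, 0, 0.018, 0, 0, 0],
    [0, 0, 0.018, 0, 0, 0],
  ],
)

```text
time_s: 13.52
tcp_pos: [0.4928, 0.1288, 0.0702]
eef_rot: [-180.0, -0.0, -52.0]
contact_force: [-4.8, 0.0, 9.7]
gripper_width: 0.0257
```

```bash
python3 - <<'E'
from h import *
s=status.get_state();print(s['time_s'],s['tcp_pos'],s['eef_rot'],s['contact_force'],s['moment'],s['gripper_width'])
E
```

```text
13.525 [0.49280176 0.12882891 0.07021627] [-1.79994696e+02 -3.53720272e-02 -5.19620226e+01] [-4.83816406  0.04921522  9.7184703 ] [ 0.13547222  1.91720546 -0.01626624] 0.02566094244623386
```

Emit:
apply_moves(
  moves=[
    [0, 0, 0.005, 0, 0, 0],
    [0, 0, 0.01, 0, 0, 0],
    [0, 0, 0.01, 0, 0, 0],
  ],
)

```text
time_s: 13.9
tcp_pos: [0.4929, 0.1289, 0.0695]
eef_rot: [-180.0, -0.1, -51.9]
contact_force: [-7.4, -0.5, 15.7]
gripper_width: 0.0258
```

```bash
python3 - <<'E'
from h import *
s=status.get_state();print(s['time_s'],s['tcp_pos'],s['eef_rot'],s['contact_force'],s['moment'],s['gripper_width'])
E
```

```text
13.9 [0.49288128 0.12886262 0.06947438] [-1.79965692e+02 -5.52550722e-02 -5.19277748e+01] [-7.37383861 -0.48030021 15.65692273] [ 0.01988878  2.84056124 -0.02025818] 0.025784824091805335
```

Now it's at the stop, with force rising while travel has ceased. I'll add a little margin and relieve the side load.

Emit:
apply_moves(
  moves=[
    [-0.001, 0.001, 0.01, 0, 0, 0],
    [-0.002, 0.002, 0.013, 0, 0, 0],
    [-0.002, 0.002, 0.013, 0, 0, 0],
    [-0.002, 0.002, 0.013, 0, 0, 0],
  ],
)

```text
time_s: 14.4
tcp_pos: [0.493, 0.1289, 0.0692]
eef_rot: [-179.9, -0.1, -51.9]
contact_force: [-10.1, -1.3, 26.2]
gripper_width: 0.0258
```

```bash
python3 - <<'E'
from h import *
s=status.get_state();print(s['time_s'],s['tcp_pos'],s['eef_rot'],s['contact_force'],s['moment'],s['gripper_width'])
p,d=imaging.capture('wrist');cv2.imwrite('pics/w9.png',p)
p,d=imaging.capture('scene');cv2.imwrite('pics/s9.png',cv2.resize(p[110:260,230:430],None,fx=3,fy=3))
p,d=imaging.capture('top');cv2.imwrite('pics/t9.png',p)
E
```

```text
14.4 [0.49295865 0.12893815 0.06919747] [-1.79877782e+02 -1.14352027e-01 -5.18656280e+01] [-10.07357943  -1.30347229  26.23572006] [-0.47066425  3.72268483  0.03946842] 0.02575317879914481
```

View pics/w9.png

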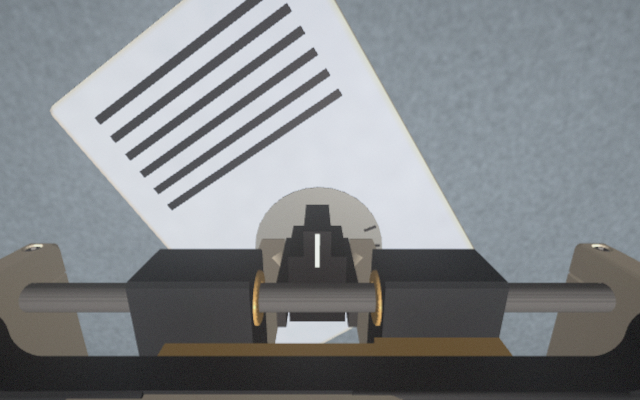

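View pics/s9.png

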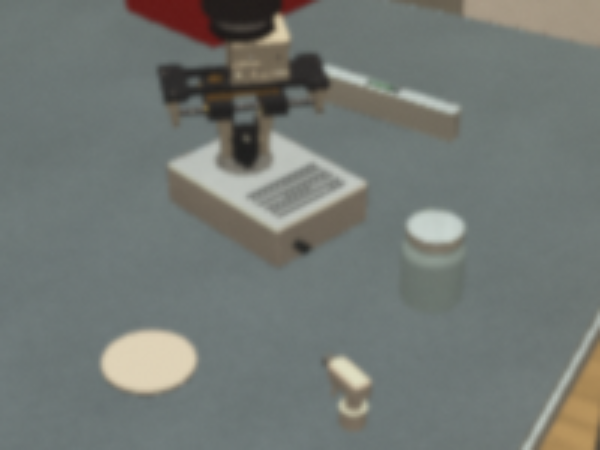

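View pics/t9.png

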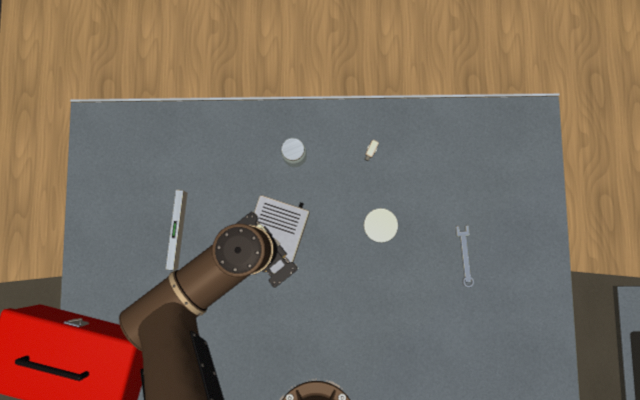

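```bash
python3 - <<'E'
from h import *
for _ in range(12): imaging.capture('wrist'); s=status.get_state(); print(s['time_s'],s['tcp_pos'].round(4),s['contact_force'].round(1))
p=cv2.imread('pics/w9.png');g=cv2.cvtColor(p,cv2.COLOR_BGR2GRAY); print(g[202:207,317],g[229:236,309])
E
```

```text
14.6 [0.493  0.1289 0.0692] [-9.7 -1.6 26.7]
14.65 [0.493  0.1289 0.0692] [-10.3  -0.5  27.1]
14.7 [0.493  0.129  0.0692] [-10.   -1.3  26.4]
14.75 [0.493  0.1289 0.0692] [-9.  -1.2 26.6]
14.8 [0.493  0.1289 0.0692] [-8.5 -1.5 26.8]
14.85 [0.493  0.1289 0.0692] [-10.   -1.6  26.5]
14.9 [0.493  0.1289 0.0692] [-9.2 -0.4 26.2]
14.95 [0.493  0.1289 0.0692] [-9.3 -1.1 26.5]
15.0 [0.493  0.1289 0.0692] [-10.1  -1.9  26.6]
15.05 [0.493  0.1289 0.0692] [-9.2 -1.2 26.8]
15.1 [0.493  0.1289 0.0692] [-10.5  -0.8  25.9]
15.15 [0.493  0.1289 0.0692] [-9.2 -0.3 26.5]
[170 171 139  68  70] [60 61 67 73 74 71 72]
```

The push is steady at about 26.5 N on the stop. The knob hasn't slipped in the fingers: its nose tip and white line sit at the same rows as after the lift. I'm handing it in.

```bash
python3 -c "
from plant import r
print(r.close_job())"
```

```text
the job is handed in; nothing more can be done
None
```

The knob is on the spindle with its nose on the side of the flat, pushed fully home and pressed to the stop. I handed the job in at about 15 s with the arm still holding it there; no verdict was reported.

**How it went**
- I gripped the knob on its flat sides, turned it from about 30° to -52° and lowered it onto the spindle.
- It slid down to about 0.6 mm short of home with no upward resistance.
- I then pressed it in against the spring.

**Last checks**
- **Pressed in:** the force rose as the spring predicts (about 7 N at 2.7 mm, 11 N at 5.3 mm), then climbed with almost no further travel. It held steady at about 26.5 N.
- **Fully home:** the knob's underside came out at 63.3 mm, where fully home and pressed in should be 64 mm. That 0.7 mm is within calibration error.
- **Grip:** the fingers read 25.8 mm and the knob sits at the same image rows as just after lifting, so it did not slip.
- **Bystanders:** the jar, nozzle, level and spanner look unmoved in the top view.

**Disagreements**
- Two wrist views of the knob differed by about 1–2 mm along its nose, so I gripped at a position between them.
- A sideways load of about 10 N remained at the end. My small shift to relieve it did not reduce it, but the pose stayed steady.

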